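Tip the slotted shim out of its nest and lay it in the tray

TASK

Two flat steel shims lie flush in two identical tip-up nests. Take the one with the open U-shaped slot: press down the solid end that lies over the nest's deep well until it bottoms, so that the slotted end tips up and stays up, then grip it by the raised end and lay it flat inside the empty steel tray beside the nests. Leave the other shim, with the two round holes, in its nest.

Things in the scene. Friction and masses are not known exactly. Their poses are not given: they have to be found in the camera images.
- slotted_shim_center (a point): Centre of the flat steel shim to take, 120 x 40 x 5 mm, 140 g; x along it, z normal to it. A U slot 14 mm wide, 40 deep is open at its +x end, which points roughly away from the robot. It lies level, flush with the nest's rim (z 0.055). Its part beyond shim x +6 mm lies on a deck in a close recess; the deck's edge there is the fulcrum; the rest spans an open well. Grip the raised end at x +46.
- nest_a_pad (a joint): Travel of the stiff black pad in the well that bears the slotted shim's solid (-x) end: 0 up, 0.032 m bottomed; it stays where pushed. Press the shim itself at shim x -48 mm with 5 to 10 N. Bottomed, the shim tips 24 to 30 degrees about the fulcrum, its slotted end 18 to 27 mm above the deck; let go, it stays tipped by its weight but may slide up to 11 mm down into the well.
- holed_shim_center (a point): Centre of the other shim, which must stay: same outline, but two round 14 mm holes; in an identical nest. Each nest is a fixed grey block 136 x 76 mm, 55 mm high, its well 64 mm wide inside, 40 mm deep below the shims' underside, with 6 mm walls up to rim height; the well's end wall stands 2 mm beyond the shim's -x end. The recess is 42 mm wide and 5 mm deep.
- tray: Folded steel tray, 208 mm along its x, 303 mm along its y, rim 17 mm high, fixed and empty. Origin at the centre of its underside, z up; its inner floor is 2 mm above the origin. Its long side points roughly away from the robot.

How it is judged:
By the outcome, as a careful person would: the job done as asked, in the order asked, and still so for the second after the job is handed in, with the robot touching nothing.
It also fails if it takes over 45 s, if anything falls off the work surface, if the arm or the gripper's body presses on something with over 40 N, if the wrist force passes 120 N, or if a joint passes its speed limit or range.

ROBOT

A 6-joint arm with a two-finger parallel gripper is mounted at the origin on a cart in front of the work surface, level with it; the furniture and walls round the work are solid. World frame = base frame: x ahead of the robot, y to its left, z up, the work surface at z = 0. Lengths are in m, angles in degrees, forces in N, time in s.
With the tool pointing down it reaches from about 0.3 to 0.95 m from the base axis. Payload 3.1 kg.
Tool frame: the origin (TCP) lies between the finger pads; the fingertips stand ahead of it and the grasp point (between the pads) lies 5 mm behind it (bot.nose_length is the z of the fingertips in the tool frame, in m); z points along the fingers, y is the line along which they close (so a half turn about z gives the same grasp; the last joint's range is limited). The gripper opens to 85 mm and grips with 20 to 120 N. Pads are 22 mm wide; open, the fingers measure 114 mm over their backs; the gripper's body (76 mm by 85 mm) begins 54 mm behind the grasp point. The pads swing forward as they close: fully open they stand 13 mm farther back than shut.
Start: joints at [67.569, 17.653, 93.61, -0, 68.738, -3.994], TCP at [0.198, 0.593, 0.245] pointing down, gripper open.
Joint ranges: [-175.34, 175.34], [-45.06, 112.39], [2.9, 150.54], [-68.45, 248.45], [3.09, 151.38], [-168.51, 168.51]. Speed limits (degrees/s): [159.86, 159.86, 180, 180, 180, 180].

INTERFACE

Orientations are given as a 3x3 rotation matrix whose columns are the frame's x, y, z axes.
In Python, from cell import bot gives the robot as it stands. The module is installed in compiled form; this text tells all that it offers.
- The arm moves only by the tool carry_out, never from a script. Its argument "commands" is a list that holds one entry, the list of rows, each a list of 6 numbers: the shift along the world's x, y, z in mm, then the turn, a rotation vector about the world's x, y, z in rad. A call has exactly 5 rows; each row shifts and turns the commanded pose from where the row before left it; what a row does not reach is not made up. A row lasts 1/10 s, in which the tool goes at most 50 mm and 8.59 degrees, less where a joint would pass 70% of its speed; a pose out of reach is approached as far as the arm can. A call is refused whole if a number of a shift passes 50 or a number of a turn 0.15, either way. A call with a gripper value outside its range is refused whole. "fingers" is the gripper's target within -1 to 1 (shut at 1, half-way at 0, fully open at -1), set as the call begins (left out, the last holds). The fingers move at their own pace and stop on an object; "force" is the grip in N (left out, the last holds). Time passes only in rows, so rows that do not move let the fingers close, or fill a call up. It gives the time, the measured TCP pose, the force, the opening and the grip force at its end, in the units of the state.
- bot.sense(): the state, without advancing time (a new reading comes with each control period).
- bot.get_image(name): name is "scene" or "top" or "wrist"; returns a dict with "frame" (480x640x3 uint8, blue, green, red), "fovy" (degrees; the focal length in pixels is half the picture's height over the tangent of half this angle, whatever the lens; pixels are square), "cx", "cy" (the principal point, pixels), "k1" (the pictures are not rectified: a ray, as slopes to the right and down, at radius r is drawn at 1 + k1 r^2 times it, then the intrinsics apply), "R" (3x3) and "t" (3): a world point X has camera coordinates R X + t. Camera axes: x right, y down, z forward; pixel columns grow to the right and rows downward; lengths in m; the calibration is good to about 2 mm. A picture is of the moment at which its call begins. There is no depth.
- bot.close_job(): hands the job in; it is judged then, once.
Trained networks look in a picture, given as the dict that the camera call returned (one of the last four; its "shot" number tells which), for a name from the list of things; names that differ only in an ending like _2 or _b are one class to them, and where a whole thing is asked for, a point or a joint stands for the part that bears it (a point fixed in the world has none). Each returns a list of dicts, best first, with "score" (0 to 1); they miss things now and then, are a little off and sometimes report something else, mostly with a low value. They report only what shows in the picture. A call takes as long as a camera call.
- bot.search_frame(picture, target): "xyz" ([x, y, z] in m, in the coordinates of the camera as it stood for that picture, good to about 4 mm: the middle of the surface that is visible of it).
The state is a dict: "clock": time; "joint_positions": joint angles; "dq": joint speeds; "tau": joint torques, N m; "eef_pos": TCP position; "tcp_rot": TCP orientation; "contact_force": force on the tool from outside, world axes, zero at the start; "wrist_torque": the same for the moment, N m; "finger_gap": finger opening in m; "grasp_force": force on a finger pad.
Only numpy, scipy, OpenCV 4.12 (cv2) and the standard library are available. Lean on these libraries where they do the work, as an engineer would, in place of code of your own. Each camera call takes 0.05 s, during which the arm holds its last target. There are 200 camera calls.

## Working session

There is one attempt and no reset: what is moved stays moved. The work goes in short steps, Python scripts to look and compute and a tool call to move; the robot and the scene stay as the last step left them, time stands still between calls to the robot, and variables do not carry over. Pictures are saved under pics/ and viewed, at most 13 in all, crops included, and the job is handed in when it is done.

Besides the shell and the picture viewer there is one more tool, called by a JSON object that holds its "method" and its "body", one argument or row to a line. carry_out: Moves the arm, as the interface text tells. Its arguments: {"type":"object","properties":{"commands":{"type":"array","items":{"type":"array","items":{"type":"array","items":{"type":"number"}}}},"fingers":{"type":"number"},"force":{"type":"number"}},"required":["commands"]}

```bash
mkdir -p pics; cat > h.py <<'E'
import numpy as np, cv2
from cell import bot
def cam(p):
    f=240/np.tan(np.radians(p["fovy"]/2)); return f,np.array(p["R"]),np.array(p["t"])
def w(p,xyz):
    f,R,t=cam(p); return R.T@(np.array(xyz)-t)
def proj(p,X):
    f,R,t=cam(p); c=R@np.array(X)+t; s=c[:2]/c[2]; s=s*(1+p["k1"]*(s@s)); return s*f+[p["cx"],p["cy"]]
def unproj(p,uv,z):
    f,R,t=cam(p); d=(np.array(uv,float)-[p["cx"],p["cy"]])/f; s=d.copy()
    for _ in range(20): s=d/(1+p["k1"]*(s@s))
    r=R.T@np.array([s[0],s[1],1]); o=-R.T@t; return o+r*(z-o[2])/r[2]
E
python3 - <<'E'
from h import *
s=bot.sense(); print(s["clock"],s["eef_pos"],s["tcp_rot"],s["contact_force"],bot.nose_length)
for n in("top","scene"):
    p=bot.get_image(n); cv2.imwrite(f"pics/{n}0.png",p["frame"])
    print(n,p["fovy"],p["k1"],-np.array(p["R"]).T@p["t"])
    for k in("slotted_shim_center","holed_shim_center","tray","nest_a_pad"):
        print(k,[(round(d["score"],2),w(p,d["xyz"]).round(4),proj(p,w(p,d["xyz"])).round()) for d in bot.search_frame(p,k)[:3]])
E
```

```text
0.0 [0.19740898 0.59219974 0.24404618] [[-9.48668703e-01  3.16270363e-01 -8.65468721e-04]
 [ 3.16271507e-01  9.48666400e-01 -2.09631316e-03]
 [ 1.58039373e-04 -2.26242978e-03 -9.99997428e-01]] [-0.99853695  0.21576151  0.22540975] 0.014
top 45.46745135130817 -0.15600270927409662 [0.40613004 0.19618121 0.91370185]
slotted_shim_center [(0.79, array([ 0.5341, -0.0176,  0.0548]), array([467., 235.]))]
holed_shim_center [(0.96, array([0.5333, 0.1701, 0.0591]), array([345., 239.]))]
tray [(0.59, array([5.495e-01, 4.234e-01, 4.000e-04]), array([188., 240.]))]
nest_a_pad [(0.4, array([ 0.4832, -0.0021,  0.054 ]), array([459., 269.]))]
scene 56.9003464094831 0.025496112785013975 [ 0.07942329 -0.24517058  0.64413007]
slotted_shim_center [(0.91, array([ 0.5244, -0.022 ,  0.0572]), array([402., 314.]))]
holed_shim_center [(0.62, array([0.5203, 0.1667, 0.055 ]), array([318., 264.]))]
tray [(0.62, array([0.5377, 0.4181, 0.0009]), array([243., 225.]))]
nest_a_pad []
```

View pics/top0.png

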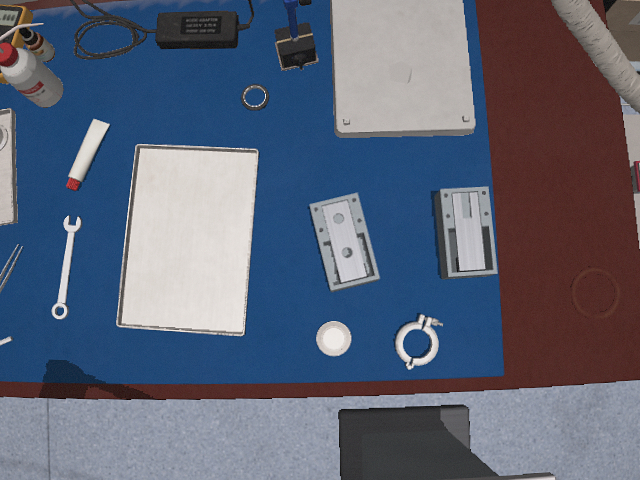

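The top view shows the slotted shim in the right nest, around (467,232), with its slot at the top. The holed shim is at (345,240) and the empty tray at (188,240). I'll crop and enlarge the slotted nest and the tray.

```bash
python3 - <<'E'
import cv2
i=cv2.imread("pics/top0.png")
cv2.imwrite("pics/c.png",cv2.resize(i[180:285,425:505],None,fx=5.6,fy=5.6,interpolation=cv2.INTER_CUBIC))
from h import *
p=bot.get_image("top")
for u in((136,146),(258,150),(244,334),(118,326)): print(unproj(p,u,.017).round(4))
E
```

```text
[0.7082 0.5103 0.017 ]
[0.6917 0.3049 0.017 ]
[0.3956 0.3308 0.017 ]
[0.4115 0.5342 0.017 ]
```

View pics/c.png

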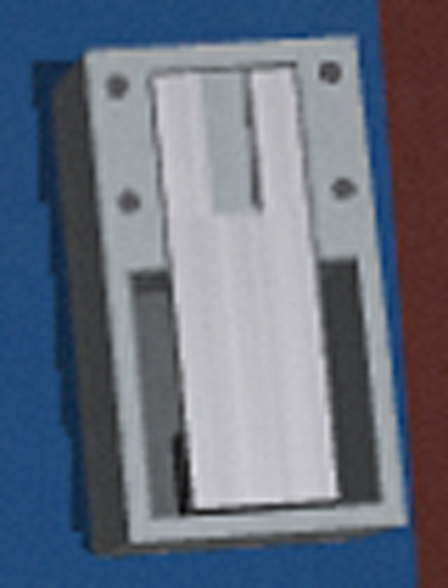

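Shim corners in the crop are about (152,73), (297,67), (338,497) and (192,508). The slot opens at the top and the well is at the bottom.

```bash
python3 - <<'E'
from h import *
p=bot.get_image("top")
for nm,L in(("shim",((152,73),(297,67),(338,497),(192,508))),("nest",((85,50),(357,38),(405,525),(130,543)))):
    P=np.array([unproj(p,((u+.5)/5.6-.5+425,(v+.5)/5.6-.5+180),.055) for u,v in L])
    a=(P[0]+P[1]-P[2]-P[3])[:2]; b=(P[0]+P[3]-P[1]-P[2])[:2]
    print(nm,P.mean(0).round(4),np.degrees(np.arctan2(a[1],a[0])),np.degrees(np.arctan2(-b[0],b[1])),np.linalg.norm(a)/2,np.linalg.norm(b)/2)
    c=P.mean(0)[:2]; d=a/np.linalg.norm(a); print("press",c-.048*d,"grip",c+.046*d,"dir",d)
s=bot.sense(); print(s["eef_pos"],s["finger_gap"],s["joint_positions"])
E
```

```text
shim [ 0.5419 -0.0198  0.055 ] 1.4033050710183064 1.5215956075736332 0.11997478412792918 0.04061566793778766
press [ 0.4939243  -0.02099156] grip [ 0.5878961  -0.01868952] dir [0.99970008 0.02448985]
nest [ 0.5413 -0.0198  0.055 ] 1.4828087165164046 1.3205445974772443 0.13596279383093327 0.07634810987277081
press [ 0.4933449  -0.02105173] grip [ 0.58731342 -0.01861929] dir [0.99966513 0.02587701]
[0.19769203 0.59292645 0.24530753] 0.0852906624947257 [ 6.75697429e+01  1.76503275e+01  9.36088504e+01  1.19392611e-04
  6.87382785e+01 -3.99252167e+00]
```

{"method": "carry_out", "body": {
  "commands": [
    [[21,-43,0,0,0,0.035],[21,-43,0,0,0,0.035],[21,-43,0,0,0,0.035],[21,-43,0,0,0,0.035],[21,-43,0,0,0,0.035]]
  ],
  "fingers": 1,
  "force": 60
}}

```text
clock: 1.1
eef_pos: [0.3033, 0.3763, 0.2455]
tcp_rot: [[-0.99, 0.144, 0.001], [0.144, 0.99, 0.0], [-0.001, 0.001, -1.0]]
contact_force: [1.3, -0.1, 0.5]
finger_gap: 0.0122
grasp_force: 0.0
```

{"method": "carry_out", "body": {
  "commands": [
    [[21,-43,0,0,0,0.035],[21,-43,0,0,0,0.035],[21,-43,0,0,0,0.035],[21,-43,0,0,0,0.035],[21,-43,0,0,0,0.031]]
  ]
}}

```text
clock: 1.6
eef_pos: [0.4084, 0.1612, 0.2458]
tcp_rot: [[-1.0, -0.026, 0.001], [-0.026, 1.0, 0.001], [-0.001, 0.0, -1.0]]
contact_force: [-0.1, 0.7, -0.4]
finger_gap: 0.0003
grasp_force: 0.0
```

{"method": "carry_out", "body": {
  "commands": [
    [[17,-37,0,0,0,0],[17,-37,0,0,0,0],[17,-37,0,0,0,0],[17,-37,0,0,0,0],[17,-37,0,0,0,0]]
  ]
}}

```text
clock: 2.1
eef_pos: [0.4933, -0.0238, 0.2456]
tcp_rot: [[-1.0, -0.024, 0.001], [-0.024, 1.0, 0.0], [-0.001, -0.0, -1.0]]
contact_force: [1.3, 0.0, -0.5]
finger_gap: 0.0
grasp_force: 0.0
```

```bash
python3 - <<'E'
from h import *
p=bot.get_image("wrist"); cv2.imwrite("pics/w1.png",p["frame"])
s=bot.sense(); print(s["clock"],s["eef_pos"],s["tcp_rot"],s["finger_gap"],s["contact_force"])
for z in (0.494,-.021,.055),(.588,-.0187,.055),(.5419,-.0198,.055): print(proj(p,z))
print(-np.array(p["R"]).T@p["t"],[(d["score"],w(p,d["xyz"])) for d in bot.search_frame(p,"slotted_shim_center")])
E
```

```text
2.15 [ 0.49630981 -0.02905831  0.24618705] [[-0.99975262 -0.02166191  0.00504589]
 [-0.02169126  0.99974768 -0.00583623]
 [-0.00491819 -0.00594424 -0.99997024]] -1.9402613676045068e-05 [ 3.55023081 -3.75708709  0.27628918]
[320.57460837 218.60711564]
[320.37088679 324.29590513]
[320.50205847 274.51984724]
[ 0.42256585 -0.02566734  0.37442838] [(0.62, array([ 0.5189421 , -0.02008144,  0.0573361 ]))]
```

View pics/w1.png

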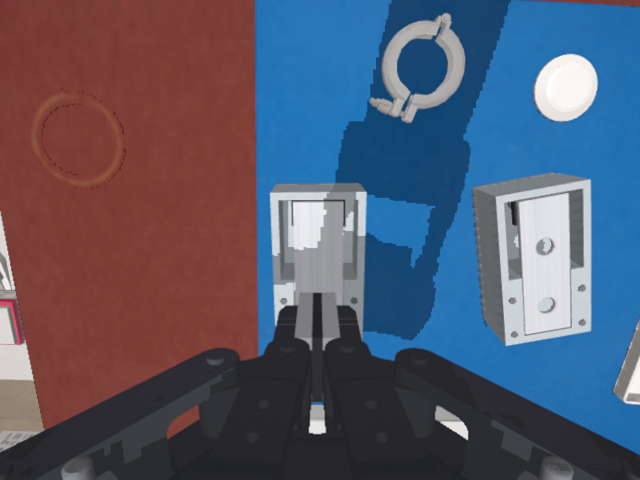

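The wrist view shows the shim's solid end centred near (318,200) in its nest, with the holed shim at (545,262). That matches the top-view estimate, so I'll descend over the press point.

{"method": "carry_out", "body": {
  "commands": [
    [[1,1,-32,0,0,0],[1,1,-32,0,0,0],[0,1,-32,0,0,0],[0,0,-32,0,0,0],[0,0,-30,0,0,0]]
  ]
}}

```text
clock: 2.7
eef_pos: [0.4942, -0.0182, 0.0862]
tcp_rot: [[-1.0, -0.025, -0.0], [-0.025, 1.0, 0.0], [0.0, 0.0, -1.0]]
contact_force: [-0.3, -0.2, -0.4]
finger_gap: -0.0001
grasp_force: 0.0
```

{"method": "carry_out", "body": {
  "commands": [
    [[0,0,-5,0,0,0],[0,0,-4,0,0,0],[0,0,-4,0,0,0],[0,0,-3,0,0,0],[0,0,-3,0,0,0]]
  ]
}}

```text
clock: 3.2
eef_pos: [0.4959, -0.0192, 0.0694]
tcp_rot: [[-1.0, -0.024, 0.003], [-0.024, 1.0, -0.0], [-0.003, -0.0, -1.0]]
contact_force: [0.7, -0.0, -0.5]
finger_gap: -0.0003
grasp_force: 0.0
```

{"method": "carry_out", "body": {
  "commands": [
    [[0,0,-3,0,0,0],[0,-1,-3,0,0,0],[0,0,-4,0,0,0],[0,0,-4,0,0,0],[0,0,-4,0,0,0]]
  ]
}}

```text
clock: 3.7
eef_pos: [0.4956, -0.0201, 0.0514]
tcp_rot: [[-1.0, -0.024, 0.002], [-0.024, 1.0, -0.0], [-0.002, -0.0, -1.0]]
contact_force: [-1.3, 0.4, 7.7]
finger_gap: -0.0002
grasp_force: 3.4
```

{"method": "carry_out", "body": {
  "commands": [
    [[0,0,-2,0,0,0],[0,0,-2,0,0,0],[0,0,-2,0,0,0],[0,0,-1,0,0,0],[0,0,-1,0,0,0]]
  ]
}}

```text
clock: 4.2
eef_pos: [0.4953, -0.0202, 0.0455]
tcp_rot: [[-1.0, -0.024, -0.001], [-0.024, 1.0, 0.0], [0.001, 0.0, -1.0]]
contact_force: [-9.9, -0.6, 30.2]
finger_gap: -0.0001
grasp_force: 15.5
```

{"method": "carry_out", "body": {
  "commands": [
    [[0,0,1,0,0,0],[0,0,1,0,0,0],[0,0,1,0,0,0],[0,0,0,0,0,0],[0,0,0,0,0,0]]
  ]
}}

```text
clock: 4.7
eef_pos: [0.4951, -0.0202, 0.0462]
tcp_rot: [[-1.0, -0.024, 0.0], [-0.024, 1.0, -0.0], [-0.0, -0.0, -1.0]]
contact_force: [-2.6, 0.7, 7.7]
finger_gap: -0.0002
grasp_force: 4.2
```

```bash
python3 - <<'E'
from h import *
print(bot.sense()["contact_force"],bot.sense()["eef_pos"])
a=bot.get_image("scene")["frame"];b=bot.get_image("top")["frame"]
A=cv2.resize(a[230:380,330:480],(560,560),interpolation=cv2.INTER_CUBIC)
cv2.imwrite("pics/s2.png",A)
E
```

```text
[-2.59997758  0.69437983  7.686017  ] [ 0.49508989 -0.02016408  0.04617363]
```

View pics/s2.png

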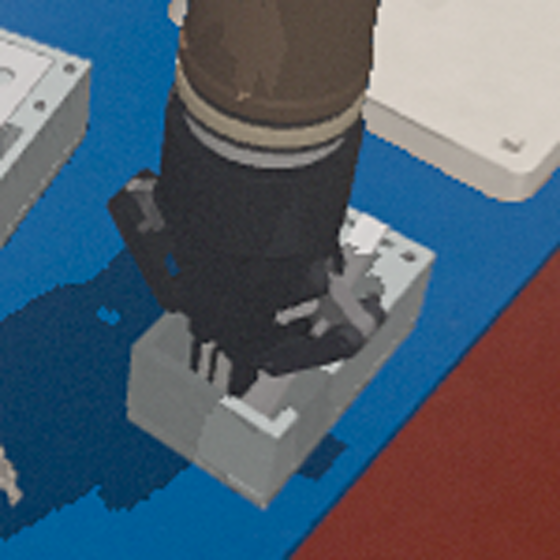

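The gripper hides most of the well, but the tipped plate shows past the wrist at about (360,230). The force rise to 30 N with almost no further travel says the pad has bottomed. I'll retreat and look.

{"method": "carry_out", "body": {
  "commands": [
    [[0,0,3,0,0,0],[0,0,8,0,0,0],[0,0,20,0,0,0],[0,0,35,0,0,0],[0,0,40,0,0,0]]
  ]
}}

```text
clock: 5.3
eef_pos: [0.4934, -0.0199, 0.1513]
tcp_rot: [[-1.0, -0.024, -0.003], [-0.024, 1.0, 0.0], [0.003, 0.0, -1.0]]
contact_force: [1.1, 0.5, 0.0]
finger_gap: -0.0001
grasp_force: 0.0
```

{"method": "carry_out", "body": {
  "commands": [
    [[-25,0,30,0,0,0],[-30,0,30,0,0,0],[-25,0,10,0,0,0],[0,0,0,0,0,0],[0,0,0,0,0,0]]
  ],
  "fingers": -1
}}

```text
clock: 5.8
eef_pos: [0.415, -0.0201, 0.2218]
tcp_rot: [[-1.0, -0.024, 0.002], [-0.024, 1.0, -0.0], [-0.002, -0.0, -1.0]]
contact_force: [0.2, -0.3, 0.8]
finger_gap: 0.072
grasp_force: 0.0
```

```bash
python3 - <<'E'
from h import *
s=bot.sense();print(s["clock"],s["contact_force"],s["eef_pos"],s["finger_gap"])
A=[]
for n,(x0,x1,y0,y1) in(("scene",(330,480,230,380)),("top",(410,520,170,280)),("wrist",(220,420,200,400))):
    p=bot.get_image(n); cv2.imwrite(f"pics/{n}3.png",p["frame"])
    print(n,[(d["score"],w(p,d["xyz"]).round(4)) for k in("slotted_shim_center","nest_a_pad") for d in bot.search_frame(p,k)])
    if n=="wrist": print(proj(p,(.588,-.0187,.07)),proj(p,(.494,-.021,.03)))
    A.append(cv2.resize(p["frame"][y0:y1,x0:x1],(400,400),interpolation=cv2.INTER_CUBIC))
cv2.imwrite("pics/m3.png",np.hstack(A[:2])); cv2.imwrite("pics/f3.png",p["frame"])
E
```

```text
5.8 [ 0.23668278 -0.27276668  0.83316234] [ 0.41498974 -0.02014281  0.22179267] 0.07196075750955008
scene [(0.65, array([ 0.5297, -0.0247,  0.051 ])), (0.22, array([0.5368, 0.4185, 0.0017]))]
top [(0.69, array([ 0.5364, -0.016 ,  0.0478])), (0.59, array([0.532 , 0.1684, 0.0567]))]
wrist [(0.86, array([ 0.5314, -0.0207,  0.0469])), (0.38, array([ 0.5345, -0.0237,  0.0474]))]
[313.64389667 432.39850409] [313.71454242 308.37861834]
```

View pics/m3.png

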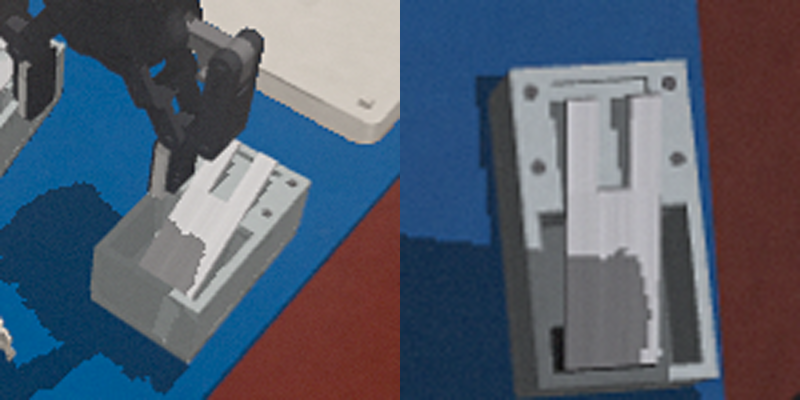

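View pics/f3.png

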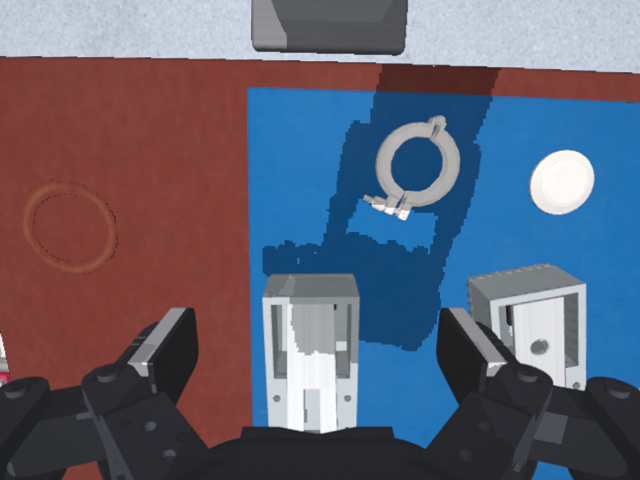

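The shim stays tipped, with its slotted end raised. In the top crop the raised end's corners are about (565,99) and (661,95), the slot bottom is at (597,188) to (630,186) and the low end at (566,367) to (648,369). I'll fit the tilt and slide to these points.

```bash
python3 - <<'E'
from h import *
from scipy.optimize import least_squares
p=bot.get_image("top")
k=400/110
obs=np.array([(165,99),(261,95),(197,188),(230,186),(166,367),(248,369)],float)
obs=(obs+.5)/k-.5+[410,170]
mod=[(60,20),(60,-20),(20,7),(20,-7),(-60,20),(-60,-20)]
def pt(q,X,Y,Z=5):
    th,s,y0,yaw=q; c,n=np.cos(th),np.sin(th); r=X-6-s
    h=r*c-Z*n; v=r*n+Z*c
    # yaw about fulcrum, nest yaw added
    a=yaw; e=np.array([np.cos(a),np.sin(a)]); l=np.array([-e[1],e[0]])
    xy=np.array([.5477,-.0197])+(h*e+(Y+y0)*l)/1000
    return [*xy,.05+v/1000]
f=lambda q:(np.concatenate([proj(p,pt(q,*m))-o for m,o in zip(mod,obs)]))
r=least_squares(f,[.47,3,0,.025],x_scale=[.1,3,1,.02])
q=r.x; print(np.degrees(q[0]),q[1:3],np.degrees(q[3]),f(q).round(1),"\nraised",pt(q,60,0,0),"grip46 mid",pt(q,46,0,2.5),"x35 under",pt(q,35,0,0))
print(bot.sense()["eef_pos"])
E
```

```text
25.387879373180432 [3.67592997 0.42576734] 0.8620914338683854 [ 0.6 -0.4  0.2 -0.4 -0.3  0.4 -0.4  0.5 -1.3  0.9  1.2 -1. ] 
raised [np.float64(0.5931525216220904), np.float64(-0.018590239027864202), np.float64(0.0715761444830827)] grip46 mid [np.float64(0.5794342503901192), np.float64(-0.018796664296292682), np.float64(0.06783229312190069)] x35 under [np.float64(0.5705694278893428), np.float64(-0.018930057442801466), np.float64(0.060857543786032545)]
[ 0.41476225 -0.02007396  0.22090605]
```

{"method": "carry_out", "body": {
  "commands": [
    [[27,0,-19,0.002,-0.086,0],[27,0,-19,0.002,-0.086,0],[27,0,-19,0.002,-0.086,0],[27,0,-18,0.002,-0.086,0],[28,1,-18,0.002,-0.086,0]]
  ],
  "fingers": -0.3
}}

```text
clock: 6.8
eef_pos: [0.5519, -0.0193, 0.128]
tcp_rot: [[-0.907, -0.024, 0.421], [-0.022, 1.0, 0.009], [-0.421, -0.001, -0.907]]
contact_force: [0.2, 0.3, -0.6]
finger_gap: 0.0556
grasp_force: 0.0
```

{"method": "carry_out", "body": {
  "commands": [
    [[0,0,0,0,0,0],[0,0,0,0,0,0],[0,0,0,0,0,0],[0,0,0,0,0,0],[0,0,0,0,0,0]]
  ]
}}

```text
clock: 7.3
eef_pos: [0.5513, -0.0192, 0.1296]
tcp_rot: [[-0.908, -0.024, 0.419], [-0.022, 1.0, 0.009], [-0.419, -0.001, -0.908]]
contact_force: [-0.5, 0.1, -0.3]
finger_gap: 0.0554
grasp_force: 0.0
```

```bash
python3 - <<'E'
from h import *
s=bot.sense();print(s["clock"],s["contact_force"],s["eef_pos"],s["tcp_rot"],s["finger_gap"])
p=bot.get_image("wrist"); f=p["frame"].copy()
for X in((.579,-.0188,.068),(.5932,-.0186,.0716)): cv2.circle(f,tuple(int(v) for v in proj(p,X)),2,(0,0,255),-1)
zt=np.array(s["tcp_rot"])[:,2]; print("togo mm",(np.array([.579,-.0188,.068])-6e-3*zt-s["eef_pos"])*1000)
cv2.imwrite("pics/w4.png",f)
E
```

```text
7.3 [-0.46477992  0.12545281 -0.32940718] [ 0.55131143 -0.01918249  0.12956876] [[-9.07850161e-01 -2.41770719e-02  4.18597127e-01]
 [-2.22814541e-02  9.99707389e-01  9.41663363e-03]
 [-4.18702308e-01 -7.78060304e-04 -9.08123214e-01]] 0.05539795862750087
togo mm [ 25.17698357   0.32598925 -56.12002263]
```

View pics/w4.png

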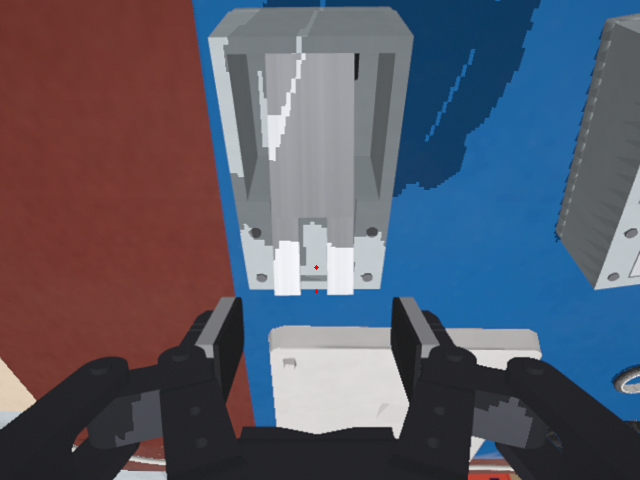

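The raised end is centred between the fingers: its tips sit at columns 274–354, row 294, against a predicted (316,291). I'll descend along the tool axis.

{"method": "carry_out", "body": {
  "commands": [
    [[6,0,-14,0,0,0],[6,0,-14,0,0,0],[6,0,-13,0,0,0],[5,0,-10,0,0,0],[2,0,-5,0,0,0]]
  ]
}}

```text
clock: 7.85
eef_pos: [0.5758, -0.0191, 0.0717]
tcp_rot: [[-0.909, -0.024, 0.416], [-0.022, 1.0, 0.01], [-0.416, -0.0, -0.909]]
contact_force: [-0.7, 0.8, -0.1]
finger_gap: 0.0554
grasp_force: 0.0
```

{"method": "carry_out", "body": {
  "commands": [
    [[0,0,0,0,0,0],[0,0,0,0,0,0],[0,0,0,0,0,0],[0,0,0,0,0,0],[0,0,0,0,0,0]]
  ]
}}

```text
clock: 8.35
eef_pos: [0.5759, -0.0191, 0.0728]
tcp_rot: [[-0.908, -0.024, 0.418], [-0.022, 1.0, 0.01], [-0.418, -0.001, -0.909]]
contact_force: [-0.4, 0.8, -0.4]
finger_gap: 0.0561
grasp_force: 0.0
```

```bash
python3 - <<'E'
from h import *
s=bot.sense();print(s["clock"],s["contact_force"],s["eef_pos"],s["finger_gap"])
p=bot.get_image("wrist"); f=p["frame"]
q=bot.get_image("scene")["frame"]
cv2.imwrite("pics/w5.png",np.hstack([cv2.resize(f[200:400,220:420],(400,400)),cv2.resize(q[230:350,360:480],(400,400),interpolation=cv2.INTER_CUBIC)]))
E
```

```text
8.35 [-0.38077245  0.76200449 -0.42796881] [ 0.57591636 -0.01913583  0.07278618] 0.056105543198758
```

View pics/w5.png

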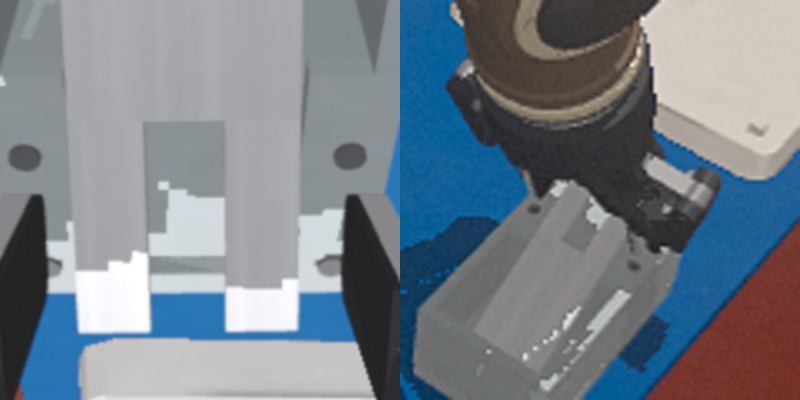

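The fingers straddle the two prongs with no contact, so I'll close.

{"method": "carry_out", "body": {
  "commands": [
    [[0,0,0,0,0,0],[0,0,0,0,0,0],[0,0,0,0,0,0],[0,0,0,0,0,0],[0,0,0,0,0,0]]
  ],
  "fingers": 1,
  "force": 70
}}

```text
clock: 8.95
eef_pos: [0.5757, -0.019, 0.0724]
tcp_rot: [[-0.909, -0.024, 0.417], [-0.022, 1.0, 0.01], [-0.417, -0.0, -0.909]]
contact_force: [-1.6, 0.5, 3.3]
finger_gap: 0.0373
grasp_force: 69.4
```

{"method": "carry_out", "body": {
  "commands": [
    [[2,0,1,0,0,0],[3,0,3,0,0,0],[3,0,4,0,0,0],[2,0,6,0,0,0],[0,0,8,0,0,0]]
  ]
}}

```text
clock: 9.45
eef_pos: [0.5864, -0.0192, 0.0949]
tcp_rot: [[-0.908, -0.024, 0.418], [-0.022, 1.0, 0.009], [-0.418, -0.001, -0.909]]
contact_force: [-0.2, -0.4, -0.3]
finger_gap: 0.0378
grasp_force: 69.9
```

{"method": "carry_out", "body": {
  "commands": [
    [[0,0,10,0,0,0],[0,0,15,0,0,0],[0,0,18,0,0,0],[0,0,20,0,0,0],[0,0,20,0,0,0]]
  ]
}}

```text
clock: 9.95
eef_pos: [0.5856, -0.0191, 0.1789]
tcp_rot: [[-0.908, -0.024, 0.418], [-0.022, 1.0, 0.009], [-0.418, -0.001, -0.909]]
contact_force: [0.1, -0.1, -1.8]
finger_gap: 0.0375
grasp_force: 70.0
```

```bash
python3 - <<'E'
from h import *
s=bot.sense();print(s["clock"],s["contact_force"],s["wrist_torque"],s["eef_pos"],s["finger_gap"],s["joint_positions"])
p=bot.get_image("wrist"); f=p["frame"]
q=bot.get_image("scene")["frame"]
cv2.imwrite("pics/w6.png",np.hstack([cv2.resize(f[150:450,170:470],(400,400)),cv2.resize(q[150:350,310:510],(400,400),interpolation=cv2.INTER_CUBIC)]))
E
```

```text
9.95 [ 0.06265456 -0.11833081 -1.75610414] [-0.00994162  0.21301938  0.01316238] [ 0.58563009 -0.01912716  0.17885534] 0.037509134844115916 [  -8.17252217    6.30549081  119.67524827    7.9215105    29.86876451
 -105.58520326]
```

View pics/w6.png

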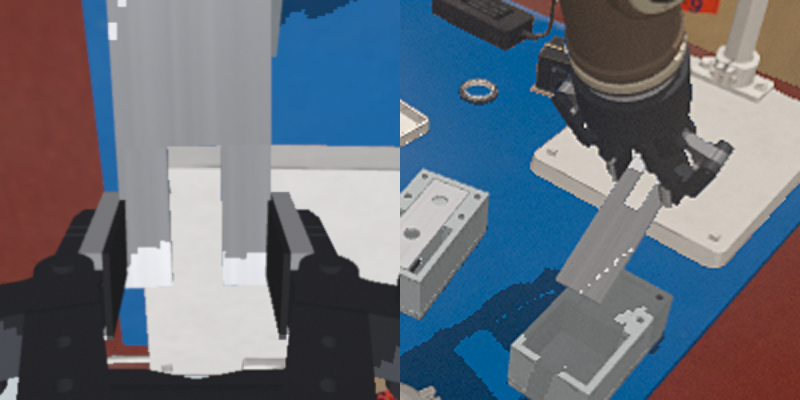

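The shim is held by its prongs and clear of the nest. The holed shim is undisturbed. I'll carry it to the tray and level it.

{"method": "carry_out", "body": {
  "commands": [
    [[1,30,4,-0.001,0.043,0],[1,44,0,-0.001,0.043,0],[1,46,0,-0.001,0.043,0],[1,46,0,-0.001,0.043,0],[1,46,0,-0.001,0.043,0]]
  ]
}}

```text
clock: 10.55
eef_pos: [0.59, 0.1945, 0.1806]
tcp_rot: [[-0.977, -0.024, 0.211], [-0.024, 1.0, 0.004], [-0.211, -0.001, -0.977]]
contact_force: [0.1, 0.1, -1.5]
finger_gap: 0.0373
grasp_force: 70.1
```

{"method": "carry_out", "body": {
  "commands": [
    [[1,46,0,-0.001,0.043,0],[1,46,0,-0.001,0.043,0],[1,46,-4,-0.001,0.043,0],[2,46,-10,-0.001,0.043,0],[2,40,-15,-0.001,0.043,0]]
  ]
}}

```text
clock: 11.05
eef_pos: [0.5979, 0.4198, 0.1523]
tcp_rot: [[-1.0, -0.025, 0.0], [-0.025, 1.0, 0.001], [-0.0, 0.001, -1.0]]
contact_force: [1.0, 0.8, -0.6]
finger_gap: 0.0376
grasp_force: 70.1
```

{"method": "carry_out", "body": {
  "commands": [
    [[0,0,-18,0,0,0],[0,0,-18,0,0,0],[0,0,-15,0,0,0],[0,0,-12,0,0,0],[0,0,-10,0,0,0]]
  ]
}}

```text
clock: 11.55
eef_pos: [0.5974, 0.4153, 0.078]
tcp_rot: [[-1.0, -0.023, -0.001], [-0.023, 1.0, -0.001], [0.001, -0.001, -1.0]]
contact_force: [0.2, 0.2, -0.6]
finger_gap: 0.0374
grasp_force: 70.3
```

```bash
python3 - <<'E'
from h import *
bot.get_image("top")
s=bot.sense();print(s["clock"],s["contact_force"],s["eef_pos"],s["tcp_rot"],s["finger_gap"])
p=bot.get_image("wrist"); f=p["frame"]
cv2.imwrite("pics/w7.png",f)
for x in(.05,.106-.06+.06): pass
T=np.array(s["eef_pos"]);R=np.array(s["tcp_rot"])
for a in(-.014,.106): print([proj(p,T+R@np.array([a,y,.006])).round() for y in(-.02,.02)])
E
```

```text
11.6 [-0.33009258 -0.57360006 -2.1307638 ] [0.59667559 0.41499919 0.07644337] [[-0.99973422 -0.02288035 -0.00282476]
 [-0.02287509  0.99973656 -0.00188161]
 [ 0.00286707 -0.00181649 -0.99999424]] 0.037974310038288925
[array([264., 360.]), array([370., 360.])]
[array([251.,   5.]), array([384.,   5.])]
```

View pics/w7.png

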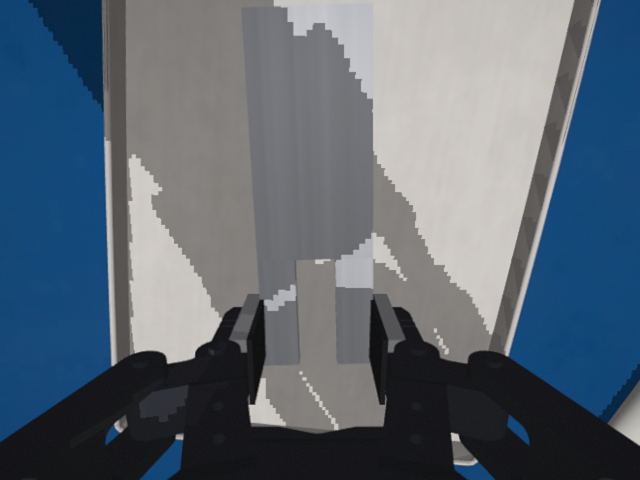

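The shim is held nearly level inside the tray: its tail is at row 5, columns 243–373, and the prong ends at row 363. I'll lower it.

{"method": "carry_out", "body": {
  "commands": [
    [[0,0,-15,0,0,0],[0,0,-13,0,0,0],[0,0,-10,0,0,0],[0,0,-6,0,0,0],[0,0,-5,0,0,0]]
  ]
}}

```text
clock: 12.15
eef_pos: [0.5973, 0.4168, 0.0292]
tcp_rot: [[-1.0, -0.024, -0.001], [-0.024, 1.0, -0.001], [0.001, -0.001, -1.0]]
contact_force: [0.3, -0.5, -2.0]
finger_gap: 0.0375
grasp_force: 70.3
```

{"method": "carry_out", "body": {
  "commands": [
    [[0,0,-2,0,0,0],[0,0,-2,0,0,0],[0,0,-1,0,0,0],[0,0,0,0,0,0],[0,0,0,0,0,0]]
  ]
}}

```text
clock: 12.65
eef_pos: [0.598, 0.4171, 0.0257]
tcp_rot: [[-1.0, -0.024, 0.001], [-0.024, 1.0, 0.0], [-0.001, 0.0, -1.0]]
contact_force: [-0.2, -0.6, -1.5]
finger_gap: 0.0376
grasp_force: 70.3
```

{"method": "carry_out", "body": {
  "commands": [
    [[0,0,-2,0,0,0],[0,0,-2,0,0,0],[0,0,-1,0,0,0],[0,0,-1,0,0,0],[0,0,0,0,0,0]]
  ]
}}

```text
clock: 13.15
eef_pos: [0.5975, 0.4168, 0.0189]
tcp_rot: [[-1.0, -0.024, -0.0], [-0.024, 1.0, -0.0], [0.0, -0.0, -1.0]]
contact_force: [-0.7, -0.1, -1.0]
finger_gap: 0.0372
grasp_force: 70.3
```

{"method": "carry_out", "body": {
  "commands": [
    [[0,0,-1,0,0,0],[0,0,-1,0,0,0],[0,0,-1,0,0,0],[0,0,0,0,0,0],[0,0,0,0,0,0]]
  ]
}}

```text
clock: 13.65
eef_pos: [0.5977, 0.4169, 0.0162]
tcp_rot: [[-1.0, -0.024, -0.0], [-0.024, 1.0, -0.0], [0.0, -0.0, -1.0]]
contact_force: [-1.3, 0.1, -2.3]
finger_gap: 0.0379
grasp_force: 70.3
```

{"method": "carry_out", "body": {
  "commands": [
    [[0,0,-1,0,0,0],[0,0,0,0,0,0],[0,0,-1,0,0,0],[0,0,0,0,0,0],[0,0,0,0,0,0]]
  ]
}}

```text
clock: 14.15
eef_pos: [0.5978, 0.417, 0.0148]
tcp_rot: [[-1.0, -0.024, 0.0], [-0.024, 1.0, -0.0], [-0.0, -0.0, -1.0]]
contact_force: [-1.9, -1.3, 2.8]
finger_gap: 0.0378
grasp_force: 72.3
```

Contact has started, so I'll release and lift away.

{"method": "carry_out", "body": {
  "commands": [
    [[0,0,0,0,0,0],[0,0,0,0,0,0],[0,0,0,0,0,0],[0,0,0,0,0,0],[0,0,0,0,0,0]]
  ],
  "fingers": -0.5
}}

```text
clock: 14.65
eef_pos: [0.5977, 0.4169, 0.0142]
tcp_rot: [[-1.0, -0.024, 0.0], [-0.024, 1.0, 0.0], [-0.0, 0.0, -1.0]]
contact_force: [0.9, -0.1, 0.7]
finger_gap: 0.064
grasp_force: 0.0
```

{"method": "carry_out", "body": {
  "commands": [
    [[0,0,5,0,0,0],[0,0,15,0,0,0],[0,0,30,0,0,0],[0,0,40,0,0,0],[0,0,40,0,0,0]]
  ]
}}

```text
clock: 15.15
eef_pos: [0.5976, 0.4169, 0.1464]
tcp_rot: [[-1.0, -0.024, 0.0], [-0.024, 1.0, 0.0], [-0.0, 0.0, -1.0]]
contact_force: [0.1, 0.1, -0.2]
finger_gap: 0.0642
grasp_force: 0.0
```

{"method": "carry_out", "body": {
  "commands": [
    [[-20,-30,20,0,0,0],[-20,-35,20,0,0,0],[-20,-35,10,0,0,0],[-20,-35,0,0,0,0],[-10,-15,0,0,0,0]]
  ]
}}

```text
clock: 15.65
eef_pos: [0.5064, 0.2645, 0.1963]
tcp_rot: [[-1.0, -0.023, 0.001], [-0.023, 1.0, -0.0], [-0.001, -0.0, -1.0]]
contact_force: [-0.7, 0.9, -0.5]
finger_gap: 0.0639
grasp_force: 0.0
```

```bash
python3 - <<'E'
from h import *
s=bot.sense();print(s["clock"],s["contact_force"],s["eef_pos"],s["finger_gap"])
a=bot.get_image("top")
print([(k,d["score"],w(a,d["xyz"]).round(4)) for k in("slotted_shim_center","holed_shim_center") for d in bot.search_frame(a,k)])
cv2.imwrite("pics/t8.png",np.hstack([cv2.resize(a["frame"][120:360,100:340],(400,400)),cv2.resize(bot.get_image("scene")["frame"][120:360,150:390],(400,400))]))
E
```

```text
15.65 [-0.71900265  0.86850809 -0.54704716] [0.50636019 0.26454561 0.19627703] 0.06390698461956257
[('holed_shim_center', 0.6, array([0.5526, 0.1687, 0.0576]))]
```

View pics/t8.png

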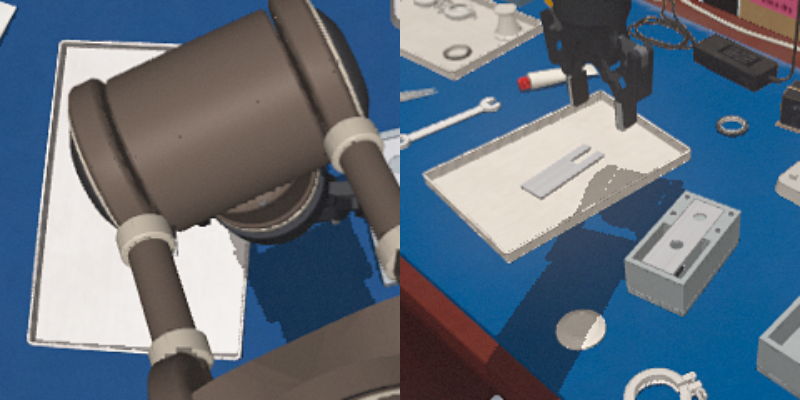

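The scene view shows the slotted shim flat in the tray at about (562,172). The holed shim is still in its nest at (690,230), and the robot is clear of everything.

```bash
python3 -c "
from cell import bot
print(bot.close_job())"
```

```text
the job is handed in; nothing more can be done
None
```

The job is handed in at about 16 s: the slotted shim was tipped up, gripped by its raised end and laid flat in the tray, and the holed shim is still in its nest; the press peaked at about 30 N, above the suggested 5 to 10 N.

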